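# Clamp a laminated leg blank with the pump clamp and keep it squeezed

### The job

Slide the two-tone leg blank along the bench into the mouth of the blue bench clamp, without lifting it, until its end is against the plywood fence at the back. Then take your hand off it and pump the orange trigger towards the black handle, stroke after stroke (do not push the sliding jaw by hand), until the orange pad presses the blank against the fixed jaw, and squeeze on until the sprung pad is pushed about halfway in, never all the way. Finish while still holding the trigger squeezed like that; leave the other things on the bench where they are.

Things in the scene. Friction and masses are not known exactly. Their poses are not given: they have to be found in the camera images.
- clamp: Blue bench clamp, fixed in a run; place and yaw vary. Origin on the bench (z = 0) at the foot of the plywood fence, whose face is the plane x = 0, y -40 to 110 mm, 40 high. The mouth opens to -x; +y runs along the bar from fixed jaw to sliding jaw, handle, trigger. Base plate behind the fence to x = 70. All mm below are in this frame.
- fixed_jaw: Fixed blue jaw with black face; origin and axes are the clamp's own (not the jaw's middle). Its gripping face is the plane y = -35 mm; the jaw spans x -60 to 40, y -57 to -35, 64 mm high.
- seat (a point): Bench point under the middle of the blank when fully home against fence and fixed jaw (clamp frame x -40, y -13 mm); axes as the clamp. When sliding it in, only the end against the fence and its squareness (within 0.1 rad) matter: sideways it may stand anywhere between the jaws (87 to 105 mm apart), the sliding jaw later pushes it across.
- blank: Loose leg blank, 80 (x) x 44 (y) x 40 (z) mm, about 0.12 kg, light brown and dark wood strips with a pale line along x between them. Origin at the middle of its underside, z up, x along its length. Starts outside the mouth, in front of it, pointing into it within about 0.25 rad, its middle level with the gap between the jaws.
- jaw (a joint): Travel of the sliding jaw towards the fixed jaw, m: 0 fully back (its start 0 to 0.018), 0.09 the end. Free pad face at y = 70 mm minus this. The jaw is x -62 to 44, 20 mm thick, up to z 70; its toothed rod runs back at x 31, z 55 to 70, to y 242. A 2.5 N brake holds it. A full trigger stroke moves it about 12 mm (6 mm teeth: up to 6 mm lost at the start of a stroke).
- pad (a joint): How far the sprung pad is pushed back into the sliding jaw, m: 0 free (then 14 mm between pad and jaw front), 0.012 all the way. About 1.2 N per mm. About halfway (6 mm) is wanted. When the trigger is let go it may ease back.
- pad_face: Orange pad on the sliding jaw, 44 (x) x 8 x 34 (z) mm. The origin is not on the pad: the middle of its face is at x -33, y 70, z 22 mm from this origin; axes as the clamp.
- trigger (a joint): Slide of the trigger, m: 0 released (furthest from the handle), 0.014 fully squeezed (8 mm short of the handle). It slides along the clamp's -y, towards handle and jaw. A spring, 2 to 3 N, brings it back. Through the ratchet the jaw goes forward as far as the trigger does, once a tooth is engaged. Holding the pad halfway takes about 12 N.
- trigger_grip: Orange upright trigger, 26 (x) x 12 (y) mm with a cap 32 x 14 mm, top at z 158. The origin is not on it: it coincides with the clamp's origin when released and moves with the trigger; axes as the clamp. Released it stands at x 18 to 44, y 153 to 165 mm.
- trigger_face (a point): Middle of the trigger's outer face, the one to press (looking to the clamp's +y), at clamp frame x 31, y 165 (released) to 151 (squeezed), z 130 mm; axes as the clamp.
- grip (a point): Midway between the outer faces of the squeezed trigger and the fixed black handle (clamp frame x 31, y 135, z 132 mm), axes as the clamp. Trigger outer face: 30 mm to +y released, 16 squeezed. Handle: upright post, outer face 16 mm to -y (y 119 to 131, x 17 to 45, top z 155). The blue housing below (x 9 to 53, y 114 to 180) tops out at z 94: keep fingertips above 100.
- offcut_a: Pale wooden offcut, 80 x 34 x 21 mm, stepped wedge, loose on the bench; leave alone (origin under its middle).
- offcut_b: Pale wooden offcut, 95 x 30 x 18 mm, stepped wedge, loose on the bench; leave alone (origin under its middle).
- glue_bottle: Yellow closed bottle, 60 mm across, 170 mm tall; leave alone (origin under its middle).
- hammer: Hammer lying beyond the clamp; leave alone (origin under the tool).
- filler_tin: Closed tin, 74 mm across, 80 mm tall; leave alone (origin under its middle).
- try_square: Try square lying flat, wooden stock 100 x 26 x 18 mm, steel blade 150 mm; leave alone (origin under its stock).
- sanding_block: Cork sanding block 110 x 64 x 34 mm; leave alone (origin under its middle).
Mind the look-alikes: they are no part of the job. What is shaped like the blank but pink or yellow is not meant.

How it is judged:
By the outcome, as a careful person would: the job done as asked, in the order asked, and still so for the second after the job is handed in, while the arm keeps its last pose, push and grip.
It also fails if it takes over 72 s, if anything falls off the work surface, if the arm or the gripper's body presses on something with over 40 N, if the wrist force passes 120 N, or if a joint passes its speed limit or range.

### The arm

A 6-joint arm with a two-finger parallel gripper is mounted at the origin on the work surface. World frame = base frame: x ahead of the robot, y to its left, z up, the work surface at z = 0. Lengths are in m, angles in rad, forces in N, time in s.
With the tool pointing down it reaches from about 0.35 to 0.85 m from the base axis. Payload 8.1 kg.
Tool frame: the origin (TCP) lies at the very end of the fingers, on their centre line; the grasp point (between the pads) lies 19 mm behind it; z points along the fingers, y is the line along which they close (so a half turn about z gives the same grasp; the last joint's range is limited). The gripper opens to 93 mm and grips with 3 to 60 N. Pads are 15 mm wide; open, the fingers measure 128 mm over their backs; the gripper's body (75 mm by 188 mm) begins 65 mm behind the grasp point.
Start: joints at [-1.418, 0.13, 1.488, -0, 1.523, -0.085], TCP at [0.141, -0.583, 0.219] pointing down, gripper open.
Joint ranges: [-2.96, 2.96], [-0.89, 2.26], [0.02, 2.5], [-1.34, 4.48], [0, 2.73], [-2.66, 2.66]. Speed limits (rad/s): [2.39, 2.39, 2.79, 3.14, 3.14, 3.14].

### API

Orientations are given as a rotation vector (axis times angle).
In Python, from plant import monitor, eyes, ticket gives the robot as it stands.
- The arm moves only by the tool arm_command, never from a script. Its argument "deltas" is a list that holds one entry, the list of rows, each a list of 6 numbers: the shift along the world's x, y, z in cm, then the turn, a rotation vector about the world's x, y, z in degrees. In form: [[[tx, ty, tz, rx, ry, rz], ...]]. A call has 1 to 12 rows; each row shifts and turns the commanded pose from where the row before left it; what a row does not reach is not made up. A row lasts 1/12 s, in which the tool goes at most 41.7 mm and 7.16 degrees, less where a joint would pass 70% of its speed; a pose out of reach is approached as far as the arm can. A call is refused whole if a number of a shift passes 4.17 or a number of a turn 7.16, either way. A call with a gripper value outside its range is refused whole. "gripper" is the opening, from -1 (shut) to 1 (fully open), set as the call begins (left out, the last holds). The fingers move at their own pace and stop on an object; "squeeze" is the grip in N (left out, the last holds). Time passes only in rows, so rows that do not move let the fingers close. It gives the time, the measured TCP pose, the force, the opening and the grip force at its end, in the units of the state.
- monitor.read_state(): the state, without advancing time (a new reading comes with each control period).
- eyes.read_camera(name): name is "side" or "top" or "wrist"; returns the picture (480x640x3 uint8, blue, green, red); there is no depth.
- eyes.camera_model(name): a dict with "fx", "fy", "cx", "cy" (pixels), "rvec" (rotation vector, rad) and "tvec" (3), from world to camera coordinates, as OpenCV has them. Camera axes: x right, y down, z forward; pixel columns grow to the right and rows downward; lengths in m; the calibration is good to about 2 mm. A picture is of the moment at which its call begins: read the wrist's pose just before it. camera_model takes no time and is no camera call; for the wrist camera it gives the pose at the moment of the call.
- ticket.close_job(): hands the job in; it is judged then, once.
The state is a dict: "t": time; "q": joint angles; "dq": joint speeds; "joint_torque": joint torques, N m; "tool_pos": TCP position; "orientation": TCP orientation; "force": force on the tool from outside, world axes, zero at the start; "wrist_torque": the same for the moment, N m; "opening": finger opening in m; "gripper_force": force on a finger pad.
Only numpy, scipy, OpenCV 4.12 (cv2) and the standard library are available. Lean on these libraries where they do the work, as an engineer would, in place of code of your own. Each camera call takes 0.05 s, during which the arm holds its last target. There are 200 camera calls.

## Working session

There is one attempt and no reset: what is moved stays moved. The work goes in short steps, Python scripts to look and compute and a tool call to move; the robot and the scene stay as the last step left them, time stands still between calls to the robot, and variables do not carry over. Pictures are saved under pics/ and viewed, at most 10 in all, crops included, and the job is handed in when it is done.

Besides the shell and the picture viewer there is one more tool, called after "Request:" as name(argument=value, ...) on one line, values as JSON. arm_command: Moves the arm, as the interface text tells. Its arguments: {"type":"object","properties":{"deltas":{"type":"array"},"gripper":{"type":"number"},"squeeze":{"type":"number"}},"required":["deltas"]}

```bash
mkdir -p pics; cat > h.py <<'E'
import numpy as np, cv2
from plant import monitor, eyes, ticket
def P(m):
    R=cv2.Rodrigues(np.array(m["rvec"],float))[0]; return R,np.array(m["tvec"],float).ravel()
def ray(m,uv,z):
    R,t=P(m); c=-R.T@t
    d=R.T@np.array([(uv[0]-m["cx"])/m["fx"],(uv[1]-m["cy"])/m["fy"],1.])
    return c+d*(z-c[2])/d[2]
def proj(m,p):
    R,t=P(m); q=R@np.array(p,float)+t
    return np.array([m["fx"]*q[0]/q[2]+m["cx"],m["fy"]*q[1]/q[2]+m["cy"]])
E
python3 - <<'E'
from h import *
for n in("top","side"):
    m=eyes.camera_model(n); R,t=P(m); print(n,-R.T@t,R[2],m["fx"],m["cx"],m["cy"])
    cv2.imwrite(f"pics/{n}0.png",eyes.read_camera(n))
print(monitor.read_state())
E
```

```text
top [ 0.23201894 -0.06973502  1.49438073] [ 0.20739943  0.01510708 -0.97813969] 621.2013175575877 327.40102204145 234.14427458864984
side [0.4562493  0.80195862 1.14102151] [ 0.04865759 -0.64477724 -0.76282026] 624.6414331668198 316.3807704945862 242.7632380178243
{'t': 0.1, 'q': array([-1.41841445e+00,  1.31069493e-01,  1.48919568e+00, -1.11463036e-05,
        1.52298054e+00, -8.54013310e-02]), 'dq': array([ 1.85621805e-04,  5.09212507e-05, -4.28647120e-03, -1.95737984e-03,
       -2.41563443e-03, -1.35762683e-04]), 'joint_torque': array([ 6.03680710e-04, -5.61342752e+01, -4.93095911e+01,  7.68982200e-02,
        2.91781453e-02, -7.45971988e-05]), 'tool_pos': array([ 0.14126726, -0.58259998,  0.21768809]), 'orientation': array([-3.11777505e+00, -3.72434592e-01,  1.04368498e-04]), 'force': array([ 0.21143028, -0.14009961, -0.12623641]), 'wrist_torque': array([ 0.00711655, -0.01427033,  0.00804493]), 'gripper_force': 0.0, 'opening': 0.0930398223589425}
```

View pics/top0.png

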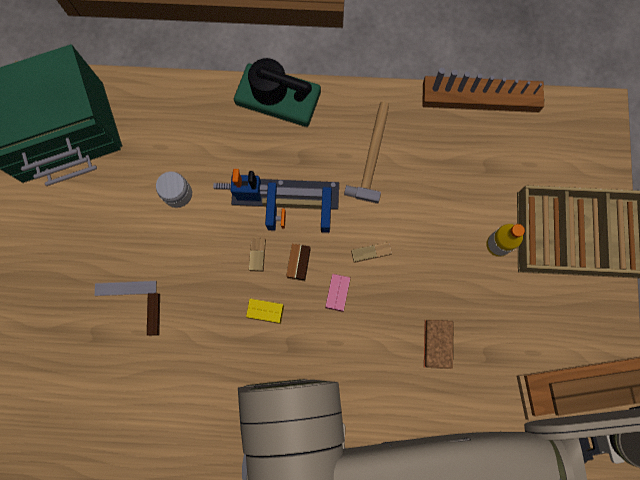

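View pics/side0.png

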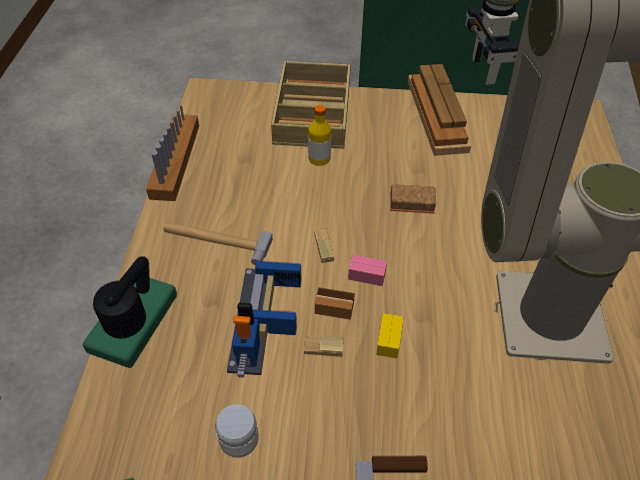

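The top view shows the clamp at about (290,195) with its mouth facing down, the two-tone blank at (299,261), and offcuts at (257,255) and (371,252). In the side view the clamp is at (265,310), the blank at (335,303) and the orange trigger at (243,327). I'll zoom in next.

```bash
python3 - <<'E'
from h import *
t=cv2.imread("pics/top0.png")[160:300,205:405]; s=cv2.imread("pics/side0.png")[240:380,220:370]
a=cv2.resize(t,None,fx=4,fy=4,interpolation=cv2.INTER_CUBIC); b=cv2.resize(s,None,fx=4,fy=4,interpolation=cv2.INTER_CUBIC)
cv2.imwrite("pics/tz.png",a);cv2.imwrite("pics/sz.png",b)
E
```

```text
(no output)
```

View pics/tz.png

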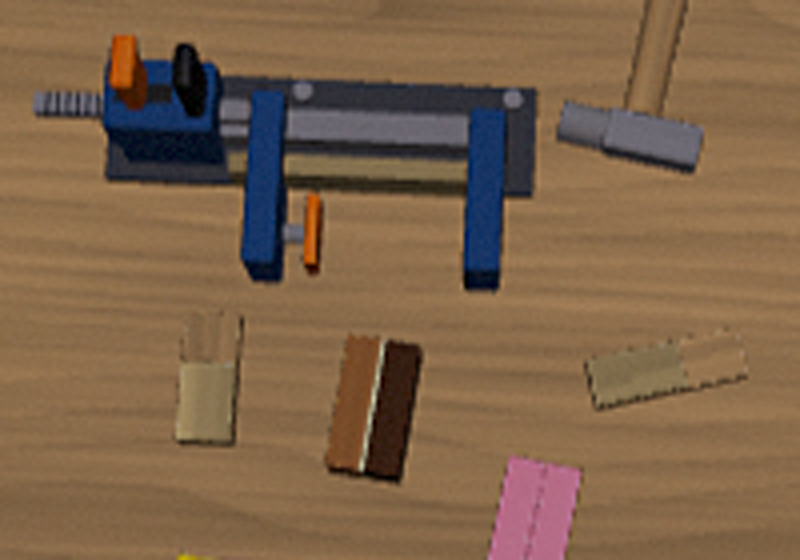

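View pics/sz.png

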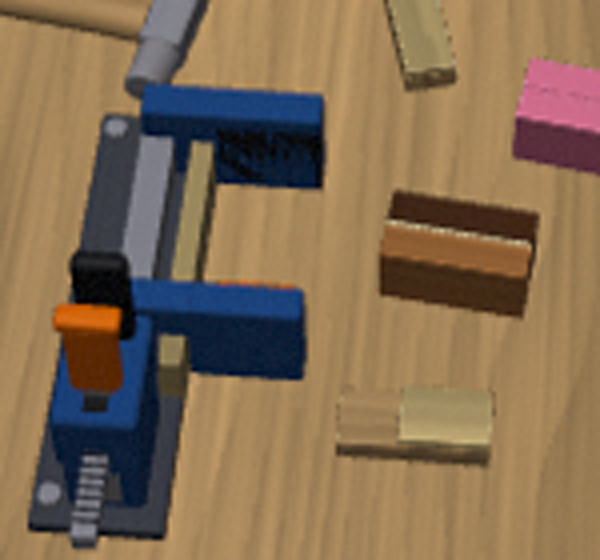

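The crops show the fixed jaw top in the top zoom at (471..506,110) to (464..499,269), and the blank's top corners at (348,335), (422,345), (401,478) and (328,470). The side zoom shows the same corners. I'll fit poses from these.

```bash
cat >> h.py <<'E'
from scipy.optimize import least_squares
def T(p,q): # pose x,y,yaw ; local mm pts
    q=np.atleast_2d(q)/1000.; c,s=np.cos(p[2]),np.sin(p[2])
    return np.c_[p[0]+c*q[:,0]-s*q[:,1],p[1]+s*q[:,0]+c*q[:,1],q[:,2]]
def fit(obs,p0):
    # obs: list of (model,local pts,uv)
    f=lambda p: np.concatenate([(proj(m,T(p,l)[0])-np.array(uv)) for m,l,uv in obs])
    r=least_squares(f,p0); return r.x,r.fun.reshape(-1,2)
E
python3 - <<'E'
from h import *
mt=eyes.camera_model("top"); ms=eyes.camera_model("side")
zt=lambda x,y:((x+.5)/4-.5+205,(y+.5)/4-.5+160)
zs=lambda x,y:((x+.5)/4-.5+220,(y+.5)/4-.5+240)
t=[((40,-35,64),(471,110)),((40,-57,64),(506,110)),((-60,-35,64),(464,268)),((-60,-57,64),(499,270))]
s=[((40,-57,64),(143,86)),((-60,-57,64),(323,95)),((-60,-35,64),(322,127)),((40,-35,64),(143,117))]
oc=[(mt,a,zt(*b)) for a,b in t]; os_=[(ms,a,zs(*b)) for a,b in s]
for o in(oc,os_,oc+os_):
    p,r=fit(o,[.7,0,0]); print("clamp",p.round(4)); print(r.round(1).tolist())
for q in [(47,166,158),(47,152,158),(15,166,158),(15,152,158),(70,-60,10)]:
    u=proj(mt,T(p,q)[0]);v=proj(ms,T(p,q)[0])
    print(q,((u-[205,160])*4+1.5).round(),((v-[220,240])*4+1.5).round())
t=[((40,22,40),(348,335)),((40,-22,40),(422,345)),((-40,-22,40),(401,478)),((-40,22,40),(328,470))]
s=[((40,-22,40),(398,192)),((-40,-22,40),(538,212)),((-40,22,40),(528,276)),((40,22,40),(384,256))]
ob=[(mt,a,zt(*b)) for a,b in t]; os2=[(ms,a,zs(*b)) for a,b in s]
for o in(ob,os2,ob+os2):
    b,r=fit(o,[.5,0,0]); print("blank",b.round(4)); print(r.round(1).tolist())
c,s_=np.cos(p[2]),np.sin(p[2]); d=b[:2]-p[:2]
print("blank in clamp mm",1e3*np.array([c*d[0]+s_*d[1],-s_*d[0]+c*d[1]]),b[2]-p[2])
# pad face orange front edge, top z~39
for uv in [(322,197),(320,265)]:
    w=ray(mt,zt(*uv),.039)[:2]-p[:2]; print("pad",1e3*np.array([c*w[0]+s_*w[1],-s_*w[0]+c*w[1]]))
E
```

```text
clamp [0.6109 0.0054 0.0093]
[[-0.2, -0.7], [0.2, -0.3], [-0.3, 0.6], [0.3, 0.4]]
clamp [0.6124 0.0122 0.0259]
[[0.3, 0.0], [0.6, -0.0], [0.1, -0.1], [-0.9, 0.1]]
clamp [0.6119 0.0084 0.0172]
[[-1.5, -1.3], [-1.1, -1.0], [-1.3, -0.0], [-0.7, -0.2], [1.0, -1.4], [1.1, -1.2], [0.6, -1.3], [-0.3, -1.4]]
(47, 166, 158) [106.  34.] [ 57. 326.]
(47, 152, 158) [131.  35.] [ 62. 301.]
(15, 166, 158) [102.  89.] [126. 330.]
(15, 152, 158) [127.  90.] [130. 305.]
(70, -60, 10) [508.  84.] [102. 133.]
blank [ 0.4712  0.0183 -0.086 ]
[[0.0, 0.3], [-0.2, 0.2], [0.2, 0.0], [0.0, -0.5]]
blank [ 0.4736  0.023  -0.086 ]
[[-0.7, -0.4], [0.7, -0.2], [0.6, 0.4], [-0.6, 0.1]]
blank [ 0.4725  0.0204 -0.0858]
[[-0.8, -0.3], [-1.1, -0.4], [-0.7, -0.6], [-0.9, -1.1], [-0.1, -1.3], [1.3, -1.1], [1.1, -0.5], [-0.0, -0.9]]
blank in clamp mm [-139.17911158   14.43108002] -0.10299069037229608
pad [-13.21744149  49.84508792]
pad [-55.33738231  49.03292116]
```

Request:
arm_command(deltas=[[[1.66,3.37,0,0,0,-1.03],[1.66,3.37,0,0,0,-1.03],[1.66,3.37,0,0,0,-1.03],[1.66,3.37,0,0,0,-1.03],[1.66,3.37,0,0,0,-1.03],[1.66,3.37,0,0,0,-1.03],[1.66,3.37,0,0,0,-1.03],[1.66,3.37,0,0,0,-1.03],[1.66,3.37,0,0,0,-1.03]]], gripper=0.4)

```text
t: 0.85
tool_pos: [0.2909, -0.278, 0.2183]
orientation: [-3.139, -0.117, 0.0]
force: [0.9, 0.7, 0.6]
opening: 0.0648
gripper_force: 0.0
```

Request:
arm_command(deltas=[[[1.66,3.37,0,0,0,-1.03],[1.66,3.37,0,0,0,-1.03],[1.66,3.37,0,0,0,-1.03],[1.66,3.37,0,0,0,-1.03],[1.66,3.37,0,0,0,-1.03],[1.66,3.37,0,0,0,-1.03],[1.66,3.37,0,0,0,-1.03],[1.66,3.37,0,0,0,-1.03],[1.66,3.37,0,0,0,-1.03],[0,0,0,0,0,0],[0,0,0,0,0,0],[0,0,0,0,0,0]]])

```text
t: 1.85
tool_pos: [0.4397, 0.0235, 0.2182]
orientation: [3.138, -0.133, -0.002]
force: [-0.1, 0.4, 0.5]
opening: 0.0649
gripper_force: 0.0
```

```bash
python3 - <<'E'
from h import *
m=eyes.camera_model("wrist"); I=eyes.read_camera("wrist"); cv2.imwrite("pics/w1.png",I)
R,t=P(m); print(-R.T@t,R[2],m["fx"])
for n,p,q in [("clamp",(.6119,.0084,.0172),[(40,-35,64),(40,-57,64),(-60,-35,64),(-60,-57,64)]),("blank",(.4725,.0204,-.086),[(40,22,40),(40,-22,40),(-40,-22,40),(-40,22,40)])]:
    for a in q: print(n,a,proj(m,T(p,a)[0]).round())
E
```

```text
[0.51668473 0.01695923 0.3835565 ] [-0.27639174  0.02195735 -0.96079419] 418.4606303667009
clamp (40, -35, 64) [ 365. -105.]
clamp (40, -57, 64) [ 399. -109.]
clamp (-60, -35, 64) [375.  62.]
clamp (-60, -57, 64) [406.  59.]
blank (40, 22, 40) [289. 126.]
blank (40, -22, 40) [344. 126.]
blank (-40, -22, 40) [343. 224.]
blank (-40, 22, 40) [290. 224.]
```

View pics/w1.png

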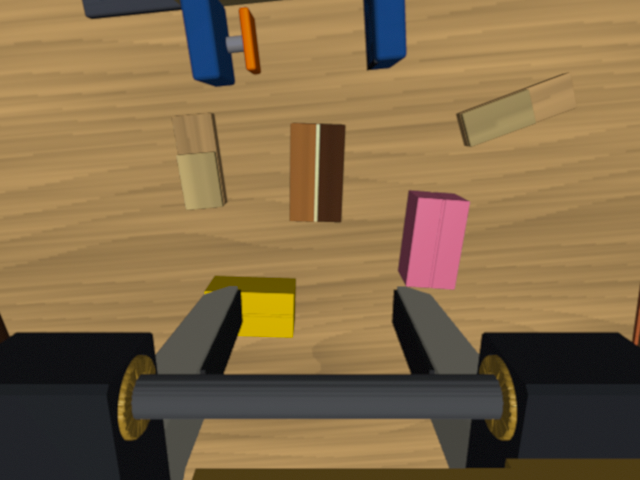

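The wrist view shows the blank's top corners at (291,123), (345,125), (342,222) and (290,221), within 3 px of the prediction. The fixed jaw's end is at about (371–405,60), and the pink block is clear of the fingers. I'm descending to the blank's rear part.

Request:
arm_command(deltas=[[[0,0,-2.6,0,0,0],[0,0,-2.6,0,0,0],[0,0,-2.6,0,0,0],[0,0,-2.6,0,0,0],[0,0,-2.6,0,0,0],[0,0,-2.6,0,0,0],[0,0,-2.6,0,0,0],[0,0,-1.8,0,0,0],[0,0,-0.9,0,0,0],[0,0,0,0,0,0],[0,0,0,0,0,0]]])

```text
t: 2.82
tool_pos: [0.4401, 0.0227, 0.01]
orientation: [3.139, -0.137, -0.0]
force: [0.4, 0.3, -0.6]
opening: 0.0653
gripper_force: 0.0
```

Request:
arm_command(deltas=[[[0,0,0,0,0,0],[0,0,0,0,0,0],[0,0,0,0,0,0],[0,0,0,0,0,0],[0,0,0,0,0,0],[0,0,0,0,0,0],[0,0,0,0,0,0],[0,0,0,0,0,0]]], gripper=-0.2, squeeze=8)

```text
t: 3.48
tool_pos: [0.441, 0.0235, 0.0107]
orientation: [3.139, -0.134, 0.003]
force: [-1.4, -0.2, 6.7]
opening: 0.0435
gripper_force: 8.0
```

Request:
arm_command(deltas=[[[0.5,-0.1,0,0,0,0.6],[0.8,-0.1,0,0,0,0.6],[0.8,-0.1,0,0,0,0.6],[0.8,-0.1,0,0,0,0.6],[0.8,-0.1,0,0,0,0.6],[0.8,-0.1,0,0,0,0.6],[0.8,-0.1,0,0,0,0.6],[0.8,-0.1,0,0,0,0.6],[0.8,-0.1,0,0,0,0.6],[0.8,-0.1,0,0,0,0.5],[0.8,-0.1,0,0,0,0],[0.5,0,0,0,0,0]]])

```text
t: 4.48
tool_pos: [0.5306, 0.0124, 0.01]
orientation: [3.141, 0.027, -0.0]
force: [-6.7, -0.8, 9.2]
opening: 0.0438
gripper_force: 8.0
```

Request:
arm_command(deltas=[[[0.15,0,0,0,0,0],[0.15,0,0,0,0,0],[0.15,0,0,0,0,0],[0,0,0,0,0,0]]])

```text
t: 4.82
tool_pos: [0.5345, 0.0126, 0.0099]
orientation: [3.141, 0.027, -0.001]
force: [-2.6, -0.4, 5.3]
opening: 0.0436
gripper_force: 8.0
```

Request:
arm_command(deltas=[[[0.1,0,0,0,0,0],[0.1,0,0,0,0,0],[0.1,0,0,0,0,0],[0,0,0,0,0,0]]])

```text
t: 5.15
tool_pos: [0.5373, 0.0126, 0.0099]
orientation: [3.141, 0.027, -0.001]
force: [-3.8, -1.1, 5.3]
opening: 0.0441
gripper_force: 8.0
```

Request:
arm_command(deltas=[[[0.1,0,0,0,0,0],[0.1,0,0,0,0,0],[0,0,0,0,0,0]]])

```text
t: 5.4
tool_pos: [0.5393, 0.0126, 0.0099]
orientation: [3.141, 0.027, -0.001]
force: [-3.5, 0.4, 6.4]
opening: 0.0439
gripper_force: 8.0
```

Request:
arm_command(deltas=[[[0.1,0,0,0,0,0],[0.1,0,0,0,0,0],[0,0,0,0,0,0]]])

```text
t: 5.65
tool_pos: [0.5408, 0.0126, 0.0098]
orientation: [-3.141, -0.027, 0.003]
force: [-6.9, 0.7, 7.8]
opening: 0.0441
gripper_force: 8.0
```

Request:
arm_command(deltas=[[[0.1,0,0,0,0,0],[0.1,0,0,0,0,0],[0,0,0,0,0,0]]])

```text
t: 5.9
tool_pos: [0.5418, 0.0126, 0.0093]
orientation: [-3.141, -0.027, 0.006]
force: [-8.1, 0.0, 7.1]
opening: 0.0434
gripper_force: 8.0
```

```bash
python3 - <<'E'
from h import *
m=eyes.camera_model("wrist"); I=eyes.read_camera("wrist"); 
T0=eyes.read_camera("top");S=eyes.read_camera("side")
a=cv2.resize(T0[195:245,255:345],None,fx=6,fy=6,interpolation=cv2.INTER_CUBIC)
b=cv2.resize(S[255:355,230:330],(300,300),interpolation=cv2.INTER_CUBIC)
C=np.zeros((600,800,3),np.uint8); C[:300,:540]=a; C[300:,:300]=b; C[300:,320:720]=cv2.resize(I[:360],(400,300)) [:300]
cv2.imwrite("pics/c2.png",C); cv2.imwrite("pics/w2.png",I)
E
```

```text
(no output)
```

View pics/c2.png

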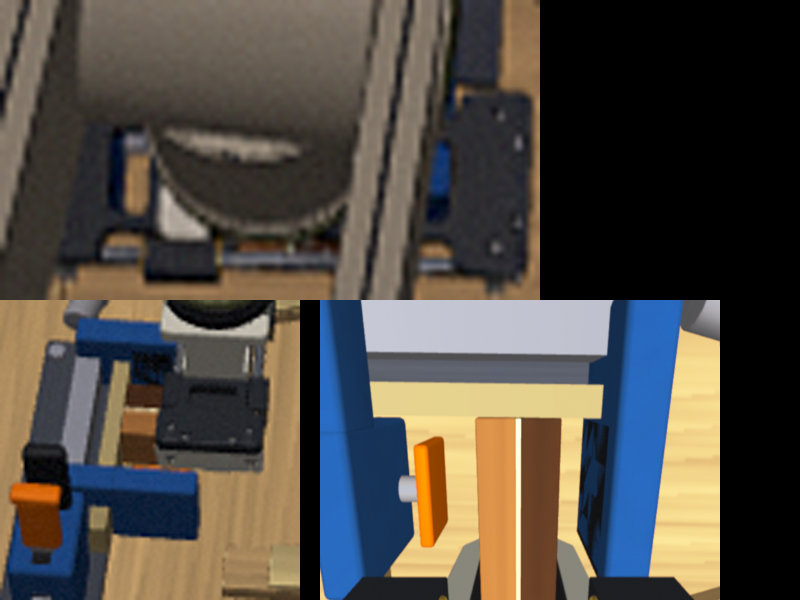

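The composite shows the blank's end at (478–560,418) in the wrist crop, flush with the fence's front edge and square. It's clear of both jaws. I'll nudge it once more and then release.

Request:
arm_command(deltas=[[[0.1,0,0,0,0,0],[0,0,0,0,0,0],[0,0,0,0,0,0]]])

```text
t: 6.3
tool_pos: [0.5425, 0.0127, 0.009]
orientation: [-3.141, -0.027, 0.007]
force: [-9.1, -0.2, 6.4]
opening: 0.0439
gripper_force: 8.0
```

Request:
arm_command(deltas=[[[0,0,0,0,0,0],[0,0,0,0,0,0],[0,0,0,0,0,0],[0,0,0.5,0,0,0],[0,0,1.5,0,0,0],[0,0,2.5,0,0,0],[0,0,2.5,0,0,0],[0,0,3,0,0,0],[0,0,3,0,0,0],[0,0,3,0,0,0],[0,0,3,0,0,0],[0,0,2,0,0,0]]], gripper=0.1)

```text
t: 7.3
tool_pos: [0.5461, 0.0122, 0.2239]
orientation: [3.141, 0.027, 0.008]
force: [0.7, 0.3, -0.4]
opening: 0.0511
gripper_force: 0.0
```

```bash
python3 - <<'E'
from h import *
m=eyes.camera_model("wrist"); I=eyes.read_camera("wrist"); print(monitor.read_state()["tool_pos"],m)
cv2.imwrite("pics/w3.png",I)
E
```

```text
[0.54782166 0.01214303 0.2278563 ] {'fx': 418.4606303667009, 'fy': 418.4606303667009, 'cx': 316.8495310993827, 'cy': 240.81054802832185, 'rvec': array([-2.08993396,  2.0552311 ,  0.28201515]), 'tvec': array([0.00230935, 0.49333204, 0.54400637])}
```

View pics/w3.png

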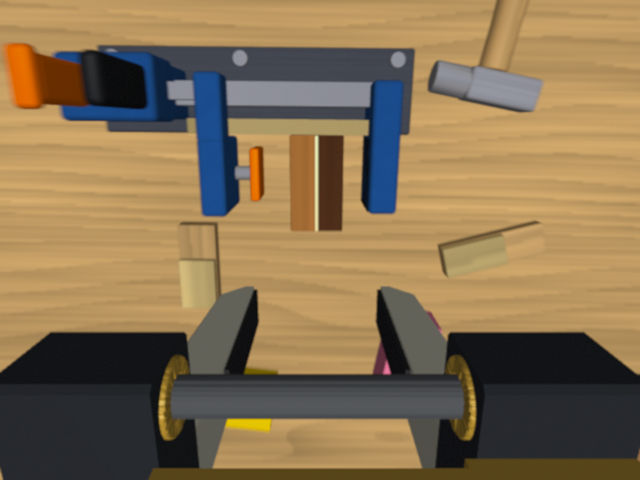

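The wrist view shows the blank square, its end on the fence line (row 135), and the jaw clear. The trigger cap is at (7–40,43–107) and the fixed jaw top at (370–402,81–212). I'll refit the clamp pose from this view.

```bash
python3 - <<'E'
from h import *
m={'fx': 418.46,'fy': 418.46,'cx': 316.85,'cy': 240.81,'rvec':[-2.08993396,2.0552311,0.28201515],'tvec':[0.00230935,0.49333204,0.54400637]}
o=[((40,-35,64),(372,81)),((40,-57,64),(402,81)),((-60,-57,64),(395,212)),((-60,-35,64),(370,212)),
((47,166,158),(7,46)),((47,152,158),(33,43)),((15,166,158),(13,107)),((15,152,158),(39,105)),((0,-30,40),(368,135)),((0,30,40),(240,134))]
for sel in (o[:4],o[4:8],o):
    p,r=fit([(m,a,b) for a,b in sel],[.61,.01,.02]); print(p.round(4),r.round(1).tolist())
b,r=fit([(m,a,u) for a,u in [((40,22,40),(291,135)),((40,-22,40),(343,135)),((-40,-22,40),(342,230)),((-40,22,40),(291,230))]],[.57,.01,.02]); print("blank",b.round(4),r.round(1).tolist())
d=b[:2]-p[:2];c,s=np.cos(p[2]),np.sin(p[2]);print(1e3*(c*d[0]+s*d[1]),1e3*(-s*d[0]+c*d[1]))
print("grip",T(p,[(31,135,113)]))
for uv in[(263,150),(262,198)]:
    w=ray(m,uv,.039)[:2]-p[:2]; print("pad",1e3*np.array([c*w[0]+s*w[1],-s*w[0]+c*w[1]]))
E
```

```text
[0.6124 0.0073 0.0264] [[-0.1, -1.3], [0.1, -1.6], [1.3, 1.6], [-1.4, 1.9]]
[ 0.6046  0.0082 -0.047 ] [[-1.8, -4.6], [0.1, 0.3], [0.5, 0.5], [1.3, 4.3]]
[0.613  0.0086 0.0067] [[-0.8, -1.2], [-0.7, -0.8], [-1.9, 2.3], [-4.6, 2.1], [-7.9, -3.7], [-6.2, -0.4], [-2.0, 1.4], [-1.4, 3.7], [-9.0, 0.3], [45.0, 0.5]]
blank [0.5731 0.0122 0.0128] [[-1.2, -0.4], [1.1, -0.2], [0.1, 0.5], [0.0, 0.3]]
-39.878046738063205 3.868925731416615
grip [[0.64305382 0.14381574 0.113     ]]
pad [-12.5343149  48.2578219]
pad [-52.33017679  50.08082606]
```

Request:
arm_command(deltas=[[[1.0,1.4,0,0,0,0],[1.9,2.6,0,0,0,0],[1.9,2.6,0,0,0,0],[1.9,2.6,0,0,0,0],[1.7,2.6,0,0,0,0],[1.0,1.4,0,0,0,0],[0,0,0,0,0,0],[0,0,0,0,0,0],[0,0,0,0,0,0],[0,0,0,0,0,0]]], gripper=1)

```text
t: 8.18
tool_pos: [0.6384, 0.1434, 0.2198]
orientation: [3.141, 0.025, 0.0]
force: [-0.4, -0.8, 0.0]
opening: 0.093
gripper_force: 0.0
```

```bash
python3 - <<'E'
from h import *
m=eyes.camera_model("wrist"); I=eyes.read_camera("wrist"); print(monitor.read_state()["tool_pos"])
p=(.6127,.0085,.018)
for a in [(47,166,158),(47,152,158),(15,166,158),(15,152,158),(45,131,155),(45,119,155),(17,131,155),(17,119,155),(31,135,113)]: print(a,proj(m,T(p,a)[0]).round(1))
cv2.imwrite("pics/w4.png",I)
E
```

```text
[0.6384173  0.14339641 0.21992527]
(47, 166, 158) [259.9 228.7]
(47, 152, 158) [284.9 228.6]
(15, 166, 158) [262.1 282. ]
(15, 152, 158) [286.1 282. ]
(45, 131, 155) [322.3 230.7]
(45, 119, 155) [343.4 230.6]
(17, 131, 155) [322.2 276.8]
(17, 119, 155) [342.6 276.8]
(31, 135, 113) [315.4 235. ]
```

View pics/w4.png

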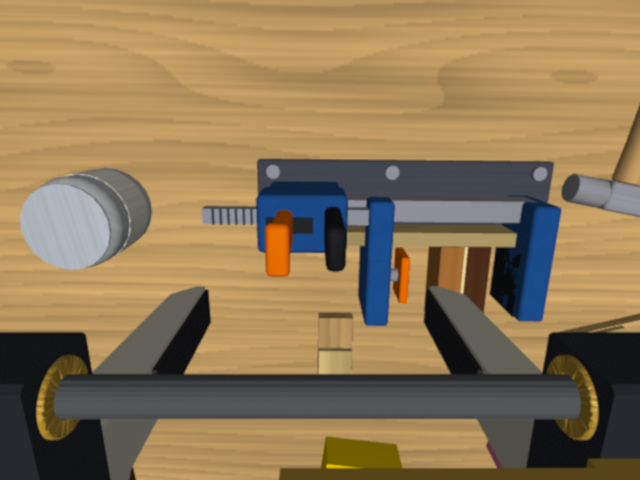

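The cap is at (266–291, 221–275) and the handle's front edge at (326–346,270). That's about 4 mm further in +x and 2.5 mm less in y than the fit, so I'm correcting for it and descending around the trigger and handle.

Request:
arm_command(deltas=[[[0.3,-0.1,0,0,0,0],[0.4,-0.1,-1.0,0,0,0],[0,0,-1.5,0,0,0],[0,0,-2,0,0,0],[0,0,-2,0,0,0],[0,0,-2,0,0,0],[0,0,-1.5,0,0,0],[0,0,-0.7,0,0,0],[0,0,0,0,0,0],[0,0,0,0,0,0]]])

```text
t: 9.07
tool_pos: [0.6457, 0.1422, 0.1125]
orientation: [3.141, 0.026, -0.001]
force: [-0.9, 0.3, 0.7]
opening: 0.0932
gripper_force: 0.0
```

Request:
arm_command(deltas=[[[0,0,0,0,0,0],[0,0,0,0,0,0],[0,0,0,0,0,0]]], gripper=0.35, squeeze=20)

```text
t: 9.32
tool_pos: [0.6466, 0.1426, 0.1142]
orientation: [-3.141, -0.027, -0.004]
force: [1.2, -0.2, -0.1]
opening: 0.0775
gripper_force: 0.0
```

Request:
arm_command(deltas=[[[0,0,0,0,0,0],[0,0,0,0,0,0],[0,0,0,0,0,0]]], gripper=0.1)

```text
t: 9.57
tool_pos: [0.6459, 0.1428, 0.1131]
orientation: [-3.141, -0.027, -0.001]
force: [-0.1, 2.4, 1.3]
opening: 0.0572
gripper_force: 1.1
```

Request:
arm_command(deltas=[[[0,0,0,0,0,0],[0,0,0,0,0,0],[0,0,0,0,0,0],[0,0,0,0,0,0],[0,0,0,0,0,0],[0,0,0,0,0,0]]], gripper=-0.3)

```text
t: 10.07
tool_pos: [0.6458, 0.143, 0.1131]
orientation: [-3.141, -0.027, -0.001]
force: [-1.3, 4.0, 3.1]
opening: 0.0332
gripper_force: 8.2
```

```bash
cat >> h.py <<'E'
def look(name):
    st=monitor.read_state(); print(st["t"],st["opening"],st["gripper_force"],st["force"].round(1),st["tool_pos"].round(4))
    m=eyes.camera_model("side"); I=eyes.read_camera("side"); cv2.imwrite(f"pics/{name}.png",I)
    return m,I
E
python3 - <<'E'
from h import *
m,S=look("s5"); W=eyes.read_camera("wrist"); cv2.imwrite("pics/w5.png",W)
C=np.zeros((600,800,3),np.uint8); C[:480,:480]=cv2.resize(S[255:375,220:340],(480,480),interpolation=cv2.INTER_CUBIC); C[:480,480:]=cv2.resize(W[:480,:],(320,480))
cv2.imwrite("pics/c5.png",C)
E
```

```text
10.0667 0.03315041318490247 8.23167398571968 [-1.3  4.   3.1] [0.6458 0.143  0.1131]
```

View pics/c5.png

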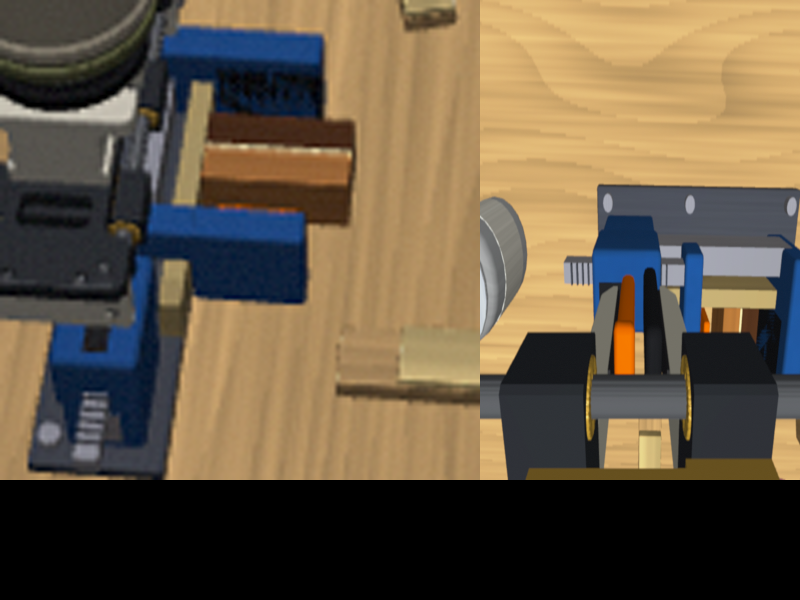

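The crop shows the fingers straddling trigger and handle, trigger squeezed, and the blank still on the fence. The wrist view also shows the jaw and pad. Pumping continues.

Request:
arm_command(deltas=[[[0,0,0,0,0,0],[0,0,0,0,0,0],[0,0,0,0,0,0],[0,0,0,0,0,0],[0,0,0,0,0,0],[0,0,0,0,0,0]]], gripper=0.4)

```text
t: 10.67
tool_pos: [0.6455, 0.142, 0.1123]
orientation: [3.141, 0.027, -0.001]
force: [0.0, 0.3, 0.3]
opening: 0.0643
gripper_force: 0.0
```

Request:
arm_command(deltas=[[[0,0,0,0,0,0],[0,0,0,0,0,0],[0,0,0,0,0,0],[0,0,0,0,0,0],[0,0,0,0,0,0],[0,0,0,0,0,0],[0,0,0,0,0,0]]], gripper=-0.3)

```text
t: 11.25
tool_pos: [0.6452, 0.143, 0.1122]
orientation: [-3.141, -0.028, 0.001]
force: [0.0, 3.6, -2.4]
opening: 0.0328
gripper_force: 5.1
```

```bash
cat >> h.py <<'E'
def jaw(tag):
    """front top edge (z=70) of sliding jaw and pad/blank rows in the side view, column strip near the jaw's free end"""
    m,I=look(tag)
    h=cv2.cvtColor(I,cv2.COLOR_BGR2HSV); b=((h[...,0]>100)&(h[...,0]<125)&(h[...,1]>140)&(h[...,2]>50)).astype(np.uint8)
    p=(.6127,.0075,.012); out=[]
    for u in range(276,292,2):
        r=np.where(b[290:345,u])[0]+290
        g=I[:,u,0].astype(float)
        top=r.min() if len(r) else np.nan
        w=ray(m,(u,top-.5),.070); out.append(w[1]-p[1]-(w[0]-p[0])*p[2])
    print(tag,"jaw front y mm ~",(1e3*np.median(out)).round(1)); return m,I
E
python3 - <<'E'
from h import *
import h
# calibrate on first-stroke picture s5 and initial side0
def off(f):
    I=cv2.imread(f"pics/{f}.png"); h.look=lambda t:(eyes.camera_model("side"),I); jaw(f)
L=h.look; off("side0"); off("s5"); h.look=L; jaw("s6")
E
```

```text
side0 jaw front y mm ~ 80.8
s5 jaw front y mm ~ 70.9
11.25 0.032791510664262044 5.088922083377838 [ 0.   3.6 -2.4] [0.6452 0.143  0.1122]
s6 jaw front y mm ~ 58.8
```

Request:
arm_command(deltas=[[[0,0,0,0,0,0],[0,0,0,0,0,0],[0,0,0,0,0,0],[0,0,0,0,0,0],[0,0,0,0,0,0],[0,0,0,0,0,0]]], gripper=0.4)

```text
t: 11.8
tool_pos: [0.6459, 0.1421, 0.1128]
orientation: [3.141, 0.027, 0.001]
force: [-0.2, -1.0, -0.1]
opening: 0.064
gripper_force: 0.0
```

Request:
arm_command(deltas=[[[0,0,0,0,0,0],[0,0,0,0,0,0],[0,0,0,0,0,0],[0,0,0,0,0,0],[0,0,0,0,0,0],[0,0,0,0,0,0],[0,0,0,0,0,0]]], gripper=-0.3)

```text
t: 12.38
tool_pos: [0.6458, 0.143, 0.1129]
orientation: [-3.141, -0.028, -0.001]
force: [1.0, 3.6, -0.3]
opening: 0.033
gripper_force: 4.8
```

```bash
python3 - <<'E'
from h import *
jaw("s7")
E
```

```text
12.3833 0.033017333151103376 4.778258800506592 [ 1.   3.6 -0.3] [0.6458 0.143  0.1129]
s7 jaw front y mm ~ 45.9
```

Request:
arm_command(deltas=[[[0,0,0,0,0,0],[0,0,0,0,0,0],[0,0,0,0,0,0],[0,0,0,0,0,0],[0,0,0,0,0,0],[0,0,0,0,0,0]]], gripper=0.4)

```text
t: 12.93
tool_pos: [0.6457, 0.1421, 0.1126]
orientation: [3.141, 0.027, -0.0]
force: [-0.2, -0.4, -0.2]
opening: 0.0643
gripper_force: 0.0
```

Request:
arm_command(deltas=[[[0,0,0,0,0,0],[0,0,0,0,0,0],[0,0,0,0,0,0],[0,0,0,0,0,0],[0,0,0,0,0,0]]], gripper=0.0)

```text
t: 13.35
tool_pos: [0.6454, 0.1435, 0.1124]
orientation: [-3.14, -0.028, 0.0]
force: [0.9, 6.1, -0.5]
opening: 0.0465
gripper_force: 2.9
```

```bash
python3 - <<'E'
from h import *
jaw("s8")
E
```

```text
13.35 0.04650625648209494 2.8622254729270935 [ 0.9  6.1 -0.5] [0.6454 0.1435 0.1124]
s8 jaw front y mm ~ 41.1
```

Request:
arm_command(deltas=[[[0,0,0,0,0,0],[0,0,0,0,0,0],[0,0,0,0,0,0],[0,0,0,0,0,0]]], gripper=-0.15)

```text
t: 13.73
tool_pos: [0.6454, 0.1436, 0.1124]
orientation: [-3.14, -0.028, 0.0]
force: [0.7, 5.1, -1.1]
opening: 0.0398
gripper_force: 3.0
```

Request:
arm_command(deltas=[[[0,0,0,0,0,0],[0,0,0,0,0,0],[0,0,0,0,0,0],[0,0,0,0,0,0]]], gripper=-0.3)

```text
t: 14.07
tool_pos: [0.6454, 0.1429, 0.1124]
orientation: [-3.141, -0.027, 0.001]
force: [-0.8, 6.5, -0.7]
opening: 0.0332
gripper_force: 8.2
```

```bash
python3 - <<'E'
from h import *
jaw("s9"); cv2.imwrite("pics/w9.png",eyes.read_camera("wrist"))
E
```

```text
14.0667 0.033235715956439496 8.208321556448936 [-0.8  6.5 -0.7] [0.6454 0.1429 0.1124]
s9 jaw front y mm ~ 34.1
```

Request:
arm_command(deltas=[[[0,0,0,0,0,0],[0,0,0,0,0,0],[0,0,0,0,0,0],[0,0,0,0,0,0],[0,0,0,0,0,0],[0,0,0,0,0,0]]], gripper=0.4)

```text
t: 14.67
tool_pos: [0.6457, 0.1421, 0.1126]
orientation: [3.141, 0.027, 0.0]
force: [-0.1, 0.8, 0.1]
opening: 0.0642
gripper_force: 0.0
```

Request:
arm_command(deltas=[[[0,0,0,0,0,0],[0,0,0,0,0,0],[0,0,0,0,0,0],[0,0,0,0,0,0],[0,0,0,0,0,0]]], gripper=0.05)

```text
t: 15.08
tool_pos: [0.6458, 0.1443, 0.1127]
orientation: [-3.139, -0.028, -0.001]
force: [0.8, 7.8, -1.8]
opening: 0.049
gripper_force: 4.4
```

Request:
arm_command(deltas=[[[0,0,0,0,0,0],[0,0,0,0,0,0],[0,0,0,0,0,0],[0,0,0,0,0,0]]], gripper=-0.05)

```text
t: 15.42
tool_pos: [0.6458, 0.1449, 0.1127]
orientation: [-3.138, -0.029, -0.001]
force: [1.0, 10.7, -2.4]
opening: 0.0445
gripper_force: 5.5
```

```bash
python3 - <<'E'
from h import *
jaw("s10")
E
```

```text
15.4167 0.04452860109883653 5.494495779275894 [ 1.  10.7 -2.4] [0.6458 0.1449 0.1127]
s10 jaw front y mm ~ 30.5
```

Request:
arm_command(deltas=[[[0,0,0,0,0,0],[0,0,0,0,0,0],[0,0,0,0,0,0],[0,0,0,0,0,0]]], gripper=-0.1)

```text
t: 15.8
tool_pos: [0.6458, 0.1452, 0.1127]
orientation: [-3.138, -0.029, -0.001]
force: [1.8, 12.8, -2.6]
opening: 0.0421
gripper_force: 6.0
```

```bash
python3 - <<'E'
from h import *
m,S=jaw("s11"); mw=eyes.camera_model("wrist"); W=eyes.read_camera("wrist"); cv2.imwrite("pics/w11.png",W)
C=np.zeros((600,800,3),np.uint8); W9=cv2.imread("pics/w9.png")
cr=lambda w:cv2.resize(w[230:340,420:640],(440,220),interpolation=cv2.INTER_CUBIC)
f=lambda s,:cv2.resize(s[255:335,260:320],(360,480),interpolation=cv2.INTER_CUBIC)
C[:480,:360]=f(S); C[:220,360:]=cr(W9); C[230:450,360:]=cr(W)
cv2.imwrite("pics/c11.png",C)
p=(.6127,.0075,.012)
for a in [(-55,31,70),(-55,17,39),(-55,9,39),(-55,9,40),(-55,-35,64)]: print(a,proj(mw,T(p,a)[0]).round(1))
E
```

```text
15.8 0.04207986655144605 6.025377810001373 [ 1.8 12.8 -2.6] [0.6458 0.1452 0.1127]
s11 jaw front y mm ~ 29.9
(-55, 31, 70) [496.5 416.9]
(-55, 17, 39) [498.4 385.1]
(-55, 9, 39) [510.6 385.2]
(-55, 9, 40) [511.2 386.1]
(-55, -35, 64) [602.1 410.9]
```

View pics/c11.png

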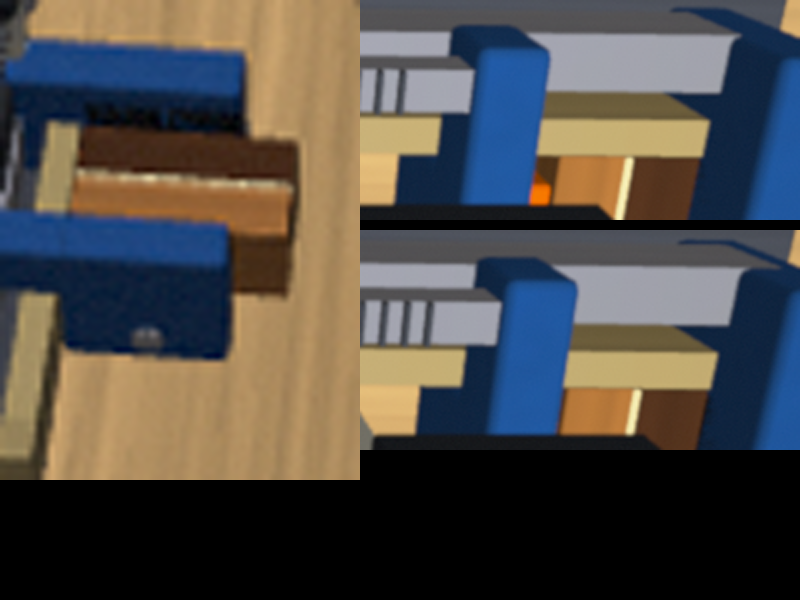

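The side crop shows the blank pressed between pad and fixed jaw and square on the fence. The wrist crops show the jaw has closed further than in the previous stroke. I'm cross-checking the compression from the jaw gap, which should be 66 mm minus the compression.

Request:
arm_command(deltas=[[[0,0,0,0,0,0],[0,0,0,0,0,0],[0,0,0,0,0,0],[0,0,0,0,0,0],[0,0,0,0,0,0],[0,0,0,0,0,0]]])

```text
t: 16.4
tool_pos: [0.6458, 0.1452, 0.1127]
orientation: [-3.138, -0.029, -0.001]
force: [1.6, 11.6, -2.2]
opening: 0.0419
gripper_force: 6.0
```

```bash
python3 - <<'E'
from h import *
m,S=look("s12")
g=cv2.cvtColor(S,cv2.COLOR_BGR2GRAY).astype(float)
def edge(lo,hi,sgn):  # sub-pixel row of strongest step, fitted over columns
    us=np.arange(276,294); vs=[]
    for u in us:
        d=sgn*np.diff(S[lo:hi,u,0].astype(float)); i=int(d.argmax()); i=min(max(i,1),len(d)-2)
        a,b,c=d[i-1:i+2]; vs.append(lo+i+.5+.5*(a-c)/(a-2*b+c+1e-9))
    k=np.polyfit(us,vs,1); r=np.abs(np.polyval(k,us)-vs); ok=r<=np.median(r)*2.5+.1
    return np.polyfit(us[ok],np.array(vs)[ok],1)
f=edge(264,275,-1); j=edge(286,297,1); b=edge(275,281,-1)
for u in(278,284,290):
    a=ray(m,(u,np.polyval(f,u)),.064); c=ray(m,(u,np.polyval(j,u)),.070)
    print(u,np.polyval(f,u).round(2),np.polyval(j,u).round(2),"gap",1e3*(c[1]-a[1]-.012*(c[0]-a[0])).round(4))
E
```

```text
16.4 0.041902116422306346 6.018109023571014 [ 1.6 11.6 -2.2] [0.6458 0.1452 0.1127]
278 269.23 290.43 gap 60.900000000000006
284 269.58 290.86 gap 61.1
290 269.92 291.28 gap 61.3
```

Request:
arm_command(deltas=[[[0,0,0,0,0,0],[0,0,0,0,0,0],[0,0,0,0,0,0],[0,0,0,0,0,0],[0,0,0,0,0,0],[0,0,0,0,0,0]]], gripper=-0.115)

```text
t: 16.95
tool_pos: [0.6458, 0.1453, 0.1127]
orientation: [-3.138, -0.029, -0.001]
force: [1.6, 12.2, -3.5]
opening: 0.0418
gripper_force: 6.2
```

```bash
python3 -c "
from plant import ticket
print(ticket.close_job())"
```

```text
the job is handed in; nothing more can be done
None
```

I handed the job in at about 17 s: the blank is square against the fence and clamped against the fixed jaw, with the trigger still held at about 12 N and the sprung pad pushed in an estimated 5–6 mm of 12; the hand-in returned no verdict.

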